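# Slide a sample mount under the spring clip of a reading stage

## Robot

A 6-joint arm with a two-finger parallel gripper is mounted at the origin on a cart in front of the work surface, level with it; the furniture and walls round the work are solid. World frame = base frame: x ahead of the robot, y to its left, z up, the work surface at z = 0. Lengths are in mm, angles in rad, forces in N, time in s.
With the tool pointing down it reaches from about 275 to 775 mm from the base axis. Payload 14.6 kg.
Tool frame: the origin (TCP) lies midway between the tips of the shut fingers; the grasp point (between the pads) lies 19 mm behind it; z points along the fingers, y is the direction in which the jaws open and shut (so a half turn about z gives the same grasp; the last joint's range is limited). The gripper opens to 85 mm and grips with 20 to 120 N. Pads are 22 mm wide; open, the fingers measure 114 mm over their backs; the gripper's body (76 mm by 85 mm) begins 54 mm behind the grasp point. The pads swing forward as they close: fully open they stand 13 mm farther back than shut.
Start: joints at [1.091, 0.263, -0.048, 1.259, 0, 1.415], TCP at [167.542, 497.552, 231.278] pointing down, gripper open.
Joint ranges: [-2.65, 2.65], [-0.89, 1.7], [-1.18, 1.37], [-2.13, 2.11], [-1.35, 1.29], [-3.14, 3.14]. Speed limits (rad/s): [1.89, 1.89, 2.57, 2.79, 3.14, 3.14].

## Interface

Orientations are given as a rotation vector (axis times angle).
In Python, from cell import robot gives the robot as it stands. Calls block until the motion is done:
- robot.movep(position, orientation): joint-space move of the TCP to a pose.
- robot.movel(position, ori=None, v=150, max_force=None): straight line of the TCP; ori=None keeps the orientation; v is the mean speed in mm/s. With max_force (N) it stops when the force on the tool has changed by that much, and returns True; else False.
- robot.goto_joints(angles): joint-space move.
- robot.grip(opening, strength=None): opening from 0.0 (shut) to 1.0 (fully open); strength is the grip in N (None keeps the last); returns when the fingers have stopped.
- robot.pause(seconds).
- robot.inverse_kinematics(position, orientation): joint angles nearest the present ones, or None.
- robot.camera(name): name is "scene" or "top"; returns a dict with "img" (480x640x3 uint8, blue, green, red), "fx", "fy", "cx", "cy" (pixels), "rvec" (rotation vector, rad) and "tvec" (3), from world to camera coordinates, as OpenCV has them. Camera axes: x right, y down, z forward; pixel columns grow to the right and rows downward; lengths in mm; the calibration is good to about 2 mm. A picture is of the moment at which its call begins. There is no depth.
A pose or a line that the arm cannot do raises robot.MotionError and nothing moves.
- robot.finish_job(): hands the job in, once; it reports no verdict.
Readings, each from a call of its own:
- robot.get_clock(): time.
- robot.get_q(): joint angles.
- robot.get_dq(): joint speeds.
- robot.get_joint_efforts(): joint torques, N m.
- robot.get_ee_pos(): TCP position.
- robot.get_tool_rot(): TCP orientation.
- robot.get_wrist_force(): force on the tool from outside, world axes, zero at the start.
- robot.get_moment(): the same for the moment, N m.
- robot.get_finger_gap(): opening from 0.0 (shut) to 1.0 (fully open).
Only numpy, scipy, OpenCV 4.12 (cv2) and the standard library are available. Lean on these libraries where they do the work, as an engineer would, in place of code of your own. Each camera call takes 0.05 s, during which the arm holds its last target. There are 200 camera calls.

## Task

Load the square sample mount that lies in the mouth of the reading stage, without picking it up: hold the orange thumb bar of the stage's spring clip all the way down with one fingertip and, while it is held down, push the mount along its guides with the other fingertip, under the raised nose of the clip, until it is home against the end stop. Then let the thumb bar come up so that the nose clamps the mount, and move clear. The mount must never be lifted off the stage, and the spare mount, marker pen and glass dish beside the stage stay where they are.

Things in the scene. Friction and masses are not known exactly. Their poses are not given: they have to be found in the camera images.
- sample_stage: Low white instrument, fixed. Origin on the bench under the port; own x = loading direction, z up. Black bed plate: top 40 mm above the bench, x = -90 to 46 mm, y = -48 to 48. Two guide rails along x, 5 mm high, inner faces at y = +-26 mm, x = -41 to 25, mouths flared from x = -52. From x = 46 to 80 a housing 63 mm high. On the -y side a low ledge below the clip's thumb bar.
- stop (a point): End stop: middle of the lower edge of the face that the mount comes up against, on the bed at stage x = 25 mm. The stop is 44 mm wide and 12 mm high.
- port (a point): Centre of the optical port in the bed's surface (stage x = y = 0, 40 mm above the bench); the mount's window lies over it when the mount is home.
- sample_mount: The mount to load: flat square aluminium plate 50 x 50 x 8 mm with a round amber window, about 50 g. Origin in the middle of its underside. It starts on the bed between the rails, its x along stage x within a degree, its front edge (own x = 25 mm) 3 to 15 mm short of stage x = 0. Home: origin at stage x = 0, rear edge at stage x = -25.
- clip (a joint): Spring clip, a rocker on the stage's -y side, pivot along stage x at y = -42 mm, 46 mm above the bench (barrel up to 51 mm, y = -37 to -47). Value in rad: 0 at rest, grows as the thumb bar is pressed down and the nose rises, 0.38 fully down (hard stop). It clamps the loaded mount at about 0.16. On the middle of the thumb bar it takes about 2 N to start it, 6.5 N fully down.
- nose (a point): Underside of the clip's nose, a rubber roll 22 mm long (stage x = 3 to 25 mm) and 6 mm thick at stage y = -17 to -23 mm. Its underside is 4.5 mm above the bed at rest, so that it bars the 8 mm mount's way, and 12 mm above the bed with the thumb bar fully down.
- thumb_bar (a point): Middle of the orange thumb bar's top face, moving with the clip. Face 66 mm along stage x (x = -85 to -19), so that a fingertip can slide along it while holding it down, and 32 mm across. At rest it slopes up and outward at 0.38 rad, this point at y = -68 mm, 53 mm above the bench; fully down it is level, y = -53 to -85 mm, 42.5 mm above the bench: 2.5 mm over the bed, lower than the mount's top.
- spare_mount: A second mount with a white window, 50 x 50 x 8 mm, on the bench on the stage's +y side. Origin in the middle of its underside. Leave it alone. To the left of it, from y = 0.27 m and x = 0.47 m on, stands a tall frame of glassware, and to the right of the stage, from y = -0.1 m, a rack of test tubes 0.18 m high: keep the arm clear of both.
- pen: Blue felt marker, 136 mm long (own y), 15 mm wide, 16 mm high, lying on the bench on the stage's +y side. Leave it alone.
- petri_1: Small round glass dish, 60 mm across and 15 mm high, on the bench behind the stage. Leave it alone.
Things that resemble listed ones, but are neither listed nor needed, are in the scene too. Leave any brown or red look-alike of the sample_mount alone.

How it is judged (in metres and radians):
On the way, in this order (a step that is already met when the one before it is completed fails the run):
1. the fingers hold the thumb bar down, nose raised, with the mount still short of the clip (value of joint clip above 0.22 rad and contact force between the fingers and clip above 1 N and x of sample_mount in the frame of sample_stage below -0.02 m), for 0.2 s.
2. with the thumb bar still held down the mount is pushed under the nose, home to the stop (value of joint clip above 0.18 rad and contact force between the fingers and clip above 1 N and x of sample_mount in the frame of sample_stage above -0.003 m), for 0.1 s.
At the end, for the whole second after the job is handed in: The mount lies flat and square in the channel, within 3 mm of home against the stop (its middle within 5 mm of the port), at rest, and the released clip's nose rests on it (clip at 0.10 to 0.21 rad) with more than 1.5 N (x of sample_mount in the frame of sample_stage between -0.003 and 0.003 m and horizontal distance between sample_mount and port below 0.005 m and angle between the x axis of sample_mount and the x axis of sample_stage, either way round below 0.06 rad and angle between sample_mount's own z axis and vertical below 0.06 rad and value of joint clip between 0.1 and 0.21 rad and contact force between clip and sample_mount above 1.5 N and linear speed of sample_mount below 0.01 m/s); the robot touches nothing.
It fails at once if the sample mount is lifted or tipped off the bed (z of sample_mount in the frame of sample_stage above 0.046 m or angle between sample_mount's own z axis and vertical above 0.2 rad).
It fails at once if the sample mount leaves the bed (height (world z) of sample_mount below 0.034 m).
It fails at once if the spare mount, marker pen or dish is disturbed (distance of any of spare_mount, pen, petri_1 from where it was at the start of the episode above 0.015 m).
It also fails if it takes over 38 s, if anything falls off the work surface, if the arm or the gripper's body presses on something with over 40 N, if the wrist force passes 120 N, or if a joint passes its speed limit or range.

## Working session

There is one attempt and no reset: what is moved stays moved. The work goes in short steps, each a Python script; the robot and the scene stay as the last script left them, time stands still between calls to the robot, and variables do not carry over. Pictures are saved under pics/ and viewed, about 8 in all and at most 12, crops included, and the job is handed in when it is done.

```bash
ls; mkdir -p pics; python3 - <<'E'
from cell import robot
import cv2
for n in("scene","top"):
    c=robot.camera(n); cv2.imwrite(f"pics/{n}0.png",c["img"]); print(n,{k:v for k,v in c.items() if k!="img"})
print(robot.get_clock(),robot.get_tool_rot())
E
```

```text
pics
scene {'fx': 483.21592157535196, 'fy': 483.21592157535196, 'cx': 312.2335249803926, 'cy': 236.21324726879502, 'rvec': array([ 0.831754  , -2.47354724,  1.20873545]), 'tvec': array([630.21835315, 200.90930907, 709.8392055 ])}
top {'fx': 592.0736271625511, 'fy': 592.0736271625511, 'cx': 318.4505319334722, 'cy': 248.76165592784113, 'rvec': array([ 2.16401193, -2.15451629,  0.07875906]), 'tvec': array([183.7770784 , 652.57486011, 879.22464226])}
0.1 [-5.07897326e-01 -3.09997007e+00  1.45876008e-03]
```

View pics/top0.png

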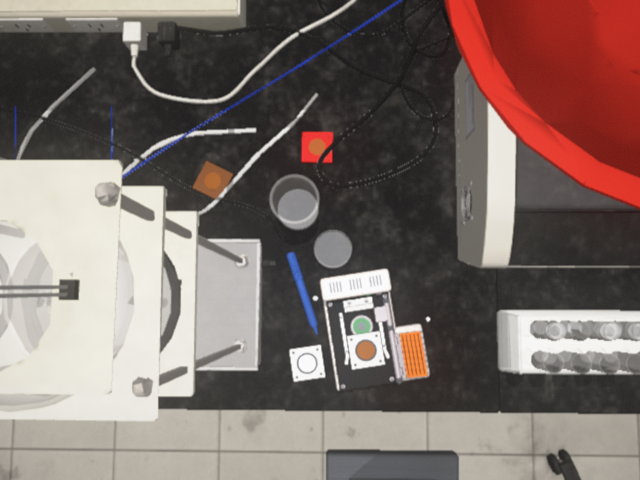

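View pics/scene0.png

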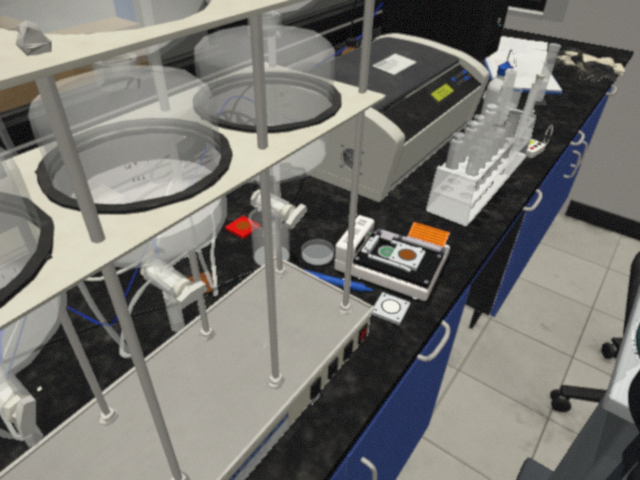

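The top view shows the stage at about (360,330), with its housing up-image, so the loading direction is roughly world +x. The thumb bar is at (411,352) and the green port at (362,325). The candidates are:
- **White mount with amber window (366,350):** it lies on the bed between the rails, so it's the one to load.
- **White-window plate (307,363):** the spare mount.
- **Brown (213,180) and red (317,147) plates:** look-alikes.

Next I'll confirm this in an enlarged crop and measure.

```bash
cat > h.py <<'E'
import numpy as np, cv2
from cell import robot
def ray(c,uv,z):
    R=cv2.Rodrigues(c["rvec"])[0]; o=-R.T@c["tvec"]
    uv=np.atleast_2d(np.asarray(uv,float))
    d=np.c_[(uv[:,0]-c["cx"])/c["fx"],(uv[:,1]-c["cy"])/c["fy"],np.ones(len(uv))]@R
    return o+d*((z-o[2])/d[:,2])[:,None]
def proj(c,P):
    K=np.array([[c["fx"],0,c["cx"]],[0,c["fy"],c["cy"]],[0,0,1]])
    return cv2.projectPoints(np.atleast_2d(np.asarray(P,float)),c["rvec"],c["tvec"],K,None)[0][:,0]
def blob(mask,lo,hi,roi):
    m=np.zeros(mask.shape,np.uint8); x0,y0,x1,y1=roi; m[y0:y1,x0:x1]=mask[y0:y1,x0:x1]
    cs=cv2.findContours(m,cv2.RETR_EXTERNAL,cv2.CHAIN_APPROX_NONE)[0]
    return [c for c in sorted(cs,key=cv2.contourArea)[::-1] if lo<cv2.contourArea(c)<hi]
E
python3 - <<'E'
from h import *
c=robot.camera("top"); im=c["img"]; hsv=cv2.cvtColor(im,cv2.COLOR_BGR2HSV)
H,S,V=cv2.split(hsv); roi=(300,255,440,400)
for n,m,z in(("orange",(H>4)&(H<22)&(S>200)&(V>190),53),("amber",(H>4)&(H<22)&(S>100)&(V>60),48),("green",(H>45)&(H<90)&(S>60),40)):
    for b in blob(m.astype(np.uint8)*255,25,3000,roi)[:3]:
        (u,v),wh,a=cv2.minAreaRect(b); print(n,cv2.contourArea(b),(u,v),wh,a,ray(c,(u,v),z)[0].round(1), ray(c,cv2.boxPoints(((u,v),wh,a)),z)[:,:2].round(0).tolist())
print(c["tvec"], ray(c,[(321,279),(388,270),(390,291)],63).round(1))
cv2.imwrite("pics/crop1.png",cv2.resize(im[260:400,285:440],None,fx=5,fy=4.28*5/4.28 if 0 else 5,interpolation=cv2.INTER_CUBIC)[:600*2][:700])
E
python3 -c "
import cv2;i=cv2.imread('pics/crop1.png');cv2.imwrite('pics/crop1.png',cv2.resize(i,None,fx=.85,fy=.85));print(i.shape)"
```

```text
amber 896.0 (413.2297058105469, 354.3783874511719) (46.19611740112305, 21.04306983947754) 80.53767395019531 [493.   44.4  48. ] [[524.0, 65.0], [529.0, 34.0], [462.0, 24.0], [457.0, 54.0]]
amber 221.5 (365.60003662109375, 349.8000183105469) (16.994115829467773, 16.994115829467773) 26.56505012512207 [499.2 115.1  48. ] [[493.0, 132.0], [516.0, 121.0], [505.0, 98.0], [482.0, 109.0]]
green 171.0 (361.3099670410156, 325.1700134277344) (14.283557891845703, 15.556349754333496) 81.8698959350586 [535.4 121.1  40. ] [[544.0, 134.0], [548.0, 111.0], [527.0, 108.0], [523.0, 131.0]]
[183.7770784  652.57486011 879.22464226] [[603.8 181.9  63. ]
 [617.6  82.5  63. ]
 [586.5  79.7  63. ]]
(700, 775, 3)
```

View pics/crop1.png

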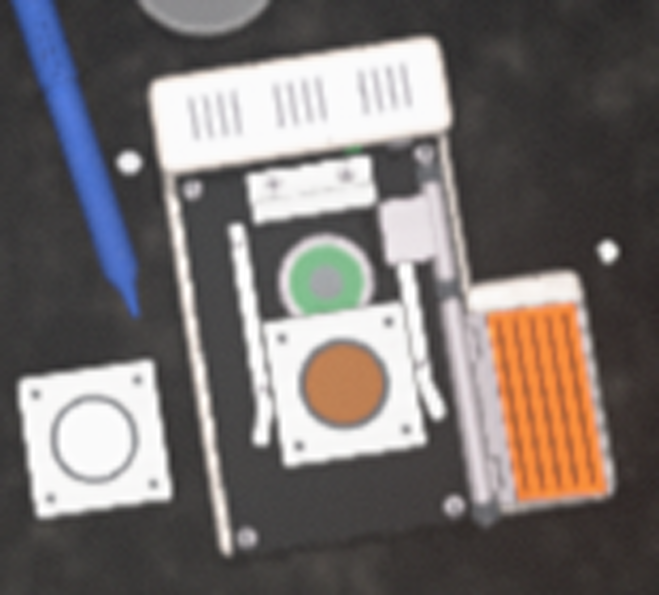

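The crop confirms the amber-window white mount between the rails, centred at crop (344,384). The port is at crop (325,281), the rails at crop x of about 243 and 415, the nose at (407,229) and the thumb bar at (548,400). The bed screws are at (193,189), (425,153), (454,505) and (247,537). I'll get the stage pose from those points, cross-check it, and go to the approach pose.

```bash
cat >> h.py <<'E'
def frame(port,psi):
    ex=np.array([np.cos(psi),np.sin(psi),0]); ey=np.array([-np.sin(psi),np.cos(psi),0])
    W=lambda x,y,z: np.array([port[0],port[1],0])+x*ex+y*ey+[0,0,z]
    ori=np.pi*np.array([np.sin(psi/2),-np.cos(psi/2),0])
    S=lambda p:np.array([(np.asarray(p)-[port[0],port[1],0])@ex,(np.asarray(p)-[port[0],port[1],0])@ey,p[2]])
    return W,S,ori
E
python3 - <<'E'
from h import *
c=robot.camera("top")
px=lambda *p: np.array(p)/4.25+[285,260]-[.4,.4]
s=ray(c,px((193,189),(425,153),(454,505),(247,537)),40)
mt=(s[0]+s[1])/2; mb=(s[2]+s[3])/2; d=mt-mb
port=ray(c,px((325,281)),40)[0]
a=[np.arctan2(d[1],d[0]),np.arctan2((s[0]-s[1])[0]*-1,(s[0]-s[1])[1])]
print("screws",s.round(1).tolist(),"yaw",a,"port",port)
psi=(0.152+0.139+sum(a))/4
W,S,ori=frame(port,psi); print(psi)
print("screws in stage",[S(p).round(1).tolist() for p in s])
print("mount",S(ray(c,(365.6,349.8),48)[0]).round(1),"thumb",S(ray(c,(413.2,354.4),53)[0]).round(1))
cs=ray(c,px((265,325),(405,303),(427,441),(287,466)),48); print("mount corners",[S(p).round(1).tolist() for p in cs])
st=ray(c,px((255,221),(376,205)),40); print("stop",[S(p).round(1).tolist() for p in st])
np.save("stage.npy",[port[0],port[1],psi])
for p in (W(-76,-34,120),W(-76,-34,40),W(-36,-34,40)): print(p.round(1),robot.inverse_kinematics(p,ori))
E
```

```text
screws [[566.9, 168.5, 40.0], [580.1, 85.7, 40.0], [456.6, 76.2, 40.0], [444.9, 149.0, 40.0]] yaw [np.float64(0.11760676854142782), np.float64(0.15876620831760632)] port [534.55304052 121.41995574  40.        ]
0.14184324421475855
screws in stage [[38.6, 42.0, 40.0], [40.1, -41.8, 40.0], [-83.6, -33.8, 40.0], [-84.9, 40.0, 40.0]]
mount [-35.9  -1.3  48. ] thumb [-51.6 -69.7  53. ]
mount corners [[-12.1, 23.4, 48.0], [-11.1, -26.4, 48.0], [-59.5, -27.0, 48.0], [-61.5, 22.7, 48.0]]
stop [[24.4, 21.7, 40.0], [24.1, -21.8, 40.0]]
[464.1  77.  120. ] [-0.00901862  0.23704413 -0.40271794  0.93103426  0.         -0.15086187]
[464.1  77.   40. ] [-0.00901862  0.32081558 -0.53752346  0.71245728  0.         -0.15086187]
[503.7  82.7  40. ] [ 0.00292188  0.37755842 -0.44115461  0.7520833   0.         -0.13892136]
```

All the cross-checks agree: the stop is at x≈24.3 and y ±21.7, the mount at −36, and the thumb bar at (−52,−70). The screw near the clip is inset, so I'm dropping it and taking yaw = 0.152. Next is the approach through a retracted waypoint.

```bash
python3 - <<'E'
from h import *
p=np.load("stage.npy"); p[2]=0.152; np.save("stage.npy",p)
W,S,ori=frame(p[:2],p[2])
robot.movel([150,400,240],v=250)
robot.movep([370,90,240],ori)
print(robot.get_clock(),robot.get_ee_pos())
robot.grip(0.63,20)
robot.movep(W(-76,-34,95),ori)
print(robot.get_clock(),S(robot.get_ee_pos()),robot.get_finger_gap(),robot.get_wrist_force())
for n,r in(("top",(300,240,460,400)),("scene",(320,200,480,320))):
    c=robot.camera(n); x0,y0,x1,y1=r
    cv2.imwrite(f"pics/{n}1.png",cv2.resize(c["img"][y0:y1,x0:x1],None,fx=3.7,fy=3.7,interpolation=cv2.INTER_CUBIC))
E
python3 -c "
import cv2,numpy as np
a=cv2.imread('pics/top1.png');b=cv2.imread('pics/scene1.png')
a=cv2.resize(a,(400,400));b=cv2.resize(b,(400,300));b=cv2.copyMakeBorder(b,0,100,0,0,0)
cv2.imwrite('pics/both1.png',np.hstack([a,b]))"
```

```text
2.2167 [370.10666959  90.55895365 239.89093933]
3.3583 [-76.19375455 -33.87792282  95.74899202] 0.6285045165396553 [-0.35756996 -0.44538851  0.25546796]
```

View pics/both1.png

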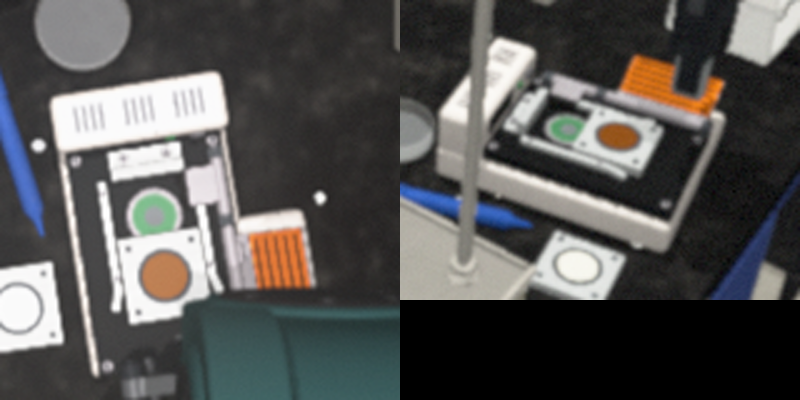

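```bash
python3 - <<'E'
from h import *
p=np.load("stage.npy");W,S,ori=frame(p[:2],p[2])
c=robot.camera("scene"); t=robot.camera("top")
e=S(robot.get_ee_pos())
for y in(-68,0):
    for z in(95,105): print(y,z,proj(c,W(-76,y,z)),proj(t,W(-76,y,z)))
print(proj(c,W(0,0,40)),proj(t,W(0,0,40)))
a=c["img"][180:330,350:500];cv2.imwrite("pics/s2.png",cv2.resize(a,None,fx=4,fy=4,interpolation=cv2.INTER_CUBIC))
E
```

```text
-68 95 [[444.08277865 218.61416289]] [[419.09856555 373.82847702]]
-68 105 [[445.13262747 213.94049132]] [[420.13876334 374.63809896]]
0 95 [[432.48078735 239.89655702]] [[371.17755056 380.86278421]]
0 105 [[433.50287382 235.10858831]] [[371.63715946 381.75682627]]
[[385.60613611 251.16040056]] [[361.07058824 325.71764706]]
```

View pics/s2.png

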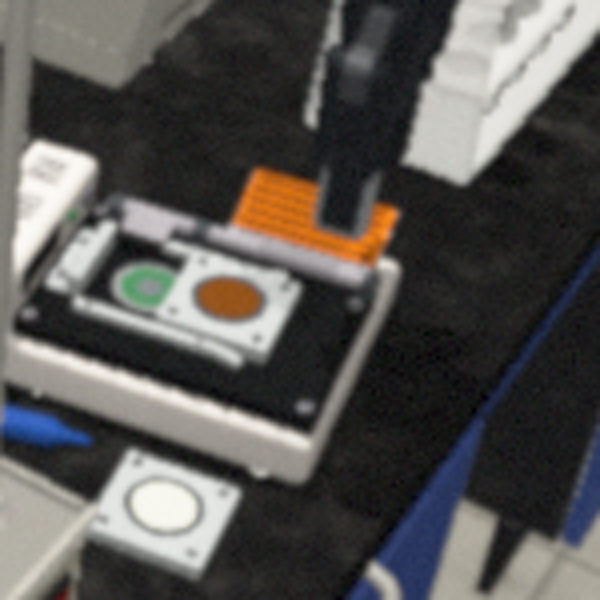

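The visible tip at (436,237) matches the left fingertip I projected at y=0, z≈100. The other finger is hidden behind it, over the bar. Now the descent: first detect the bar, then press down to the hard stop.

```bash
python3 - <<'E'
from h import *
p=np.load("stage.npy");W,S,ori=frame(p[:2],p[2])
def rep(t): print(t,round(robot.get_clock(),2),S(robot.get_ee_pos()).round(2),(robot.get_wrist_force()).round(2),robot.get_moment().round(3))
robot.movel(W(-76,-34,64),ori,v=60); rep("a")
print(robot.movel(W(-76,-34,30),ori,v=15,max_force=2.0)); rep("contact")
robot.pause(.2); rep("c2")
z0=robot.get_ee_pos()[2]
print(robot.movel(W(-76,-34,z0-9),ori,v=15,max_force=20)); robot.pause(.2); rep("down")
for n,r in(("scene",(370,190,470,290)),):
    c=robot.camera(n); x0,y0,x1,y1=r
    cv2.imwrite(f"pics/s3.png",cv2.resize(c["img"][y0:y1,x0:x1],None,fx=6,fy=6,interpolation=cv2.INTER_CUBIC))
E
```

```text
a 4.22 [-75.97 -34.    64.02] [ 0.51 -0.45 -0.38] [-0.01  -0.011  0.007]
True
contact 5.46 [-76.04 -34.12  46.52] [ 0.41 -0.38  2.51] [-0.197 -0.164  0.077]
c2 5.66 [-76.05 -34.05  46.73] [0.55 0.27 2.26] [-0.185 -0.229  0.039]
False
down 6.6 [-75.94 -34.14  38.07] [-2.39 -1.01 15.87] [-0.709  0.444 -0.075]
```

View pics/s3.png

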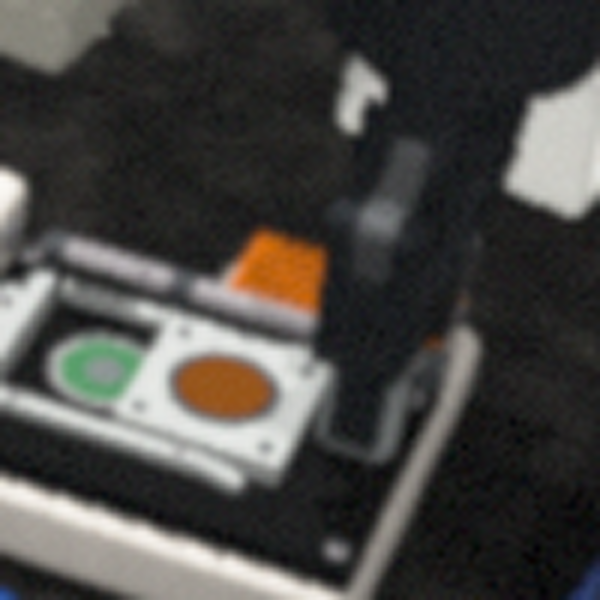

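The bar looks flat with the fingertip on it at 15.9 N, and the pusher tip sits just behind the mount's rear edge at crop (355,430). I'll push now. If the mount jams at the nose, TCP x will stop near −58. At home it should stop near −36.

```bash
python3 - <<'E'
from h import *
p=np.load("stage.npy");W,S,ori=frame(p[:2],p[2])
def rep(t): print(t,round(robot.get_clock(),2),S(robot.get_ee_pos()).round(2),(robot.get_wrist_force()).round(2),robot.get_moment().round(3))
z=37.7
for x in(-66,-56,-46,-40):
    s=robot.movel(W(x,-34,z),ori,v=25,max_force=18); rep((x,s))
    if s: break
c=robot.camera("scene"); x0,y0,x1,y1=(360,190,460,290)
cv2.imwrite(f"pics/s4.png",cv2.resize(c["img"][y0:y1,x0:x1],None,fx=6,fy=6,interpolation=cv2.INTER_CUBIC))
E
```

```text
(-66, False) 7.2 [-67.93 -33.91  37.79] [-12.01  -2.14  23.25] [-1.065  2.392 -0.375]
(-56, False) 7.75 [-58.13 -33.88  37.85] [-14.39  -0.93  26.51] [-1.111  2.702 -0.401]
(-46, False) 8.3 [-47.92 -33.89  37.94] [-12.11  -1.07  26.42] [-0.989  2.603 -0.431]
(-40, False) 8.69 [-41.95 -33.92  38.  ] [-14.12  -0.93  27.84] [-1.104  2.746 -0.493]
```

View pics/s4.png

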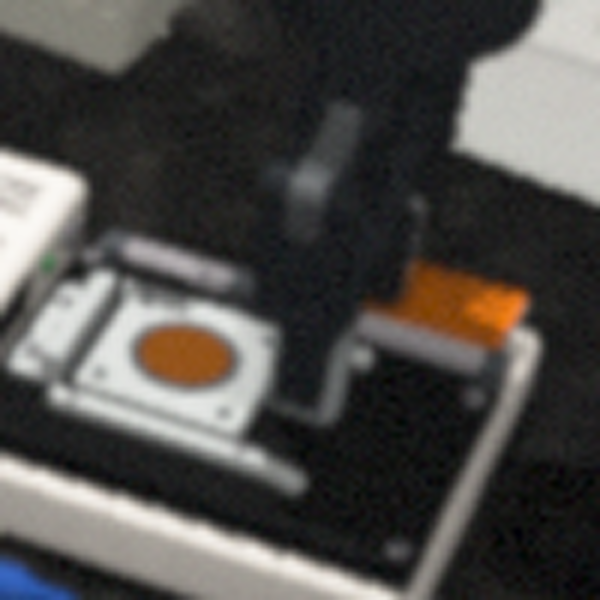

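The mount is under the nose and a few mm short of the stop. The push continues until it stalls.

```bash
python3 - <<'E'
from h import *
p=np.load("stage.npy");W,S,ori=frame(p[:2],p[2])
def rep(t): print(t,round(robot.get_clock(),2),S(robot.get_ee_pos()).round(2),(robot.get_wrist_force()).round(2))
for x in(-37,-35,-33,-31,-29):
    s=robot.movel(W(x,-34,37.9),ori,v=15,max_force=14); rep((x,s))
    if s or -robot.get_wrist_force()[0]>24: break
robot.pause(.3); rep("hold")
c=robot.camera("scene"); x0,y0,x1,y1=(360,190,460,290)
cv2.imwrite(f"pics/s5.png",cv2.resize(c["img"][y0:y1,x0:x1],None,fx=6,fy=6,interpolation=cv2.INTER_CUBIC))
t=robot.camera("top"); H,Sa,V=cv2.split(cv2.cvtColor(t["img"],cv2.COLOR_BGR2HSV))
for b in blob(((H>4)&(H<22)&(Sa>100)&(V>60)).astype(np.uint8)*255,100,3000,(340,300,385,370)): print("amber",cv2.contourArea(b),S(ray(t,cv2.minEnclosingCircle(b)[0],48)[0]))
E
```

```text
(-37, False) 9.09 [-39.16 -33.91  38.09] [-13.36  -1.03  26.85]
(-35, False) 9.38 [-37.7  -33.87  38.03] [-17.54  -2.29  28.  ]
(-33, False) 9.66 [-36.3  -33.86  37.97] [-20.78  -3.26  30.51]
(-31, True) 9.87 [-36.55 -33.89  38.24] [-5.54  0.02 19.55]
hold 10.17 [-36.51 -33.86  38.29] [-6.27  0.63 18.83]
```

View pics/s5.png

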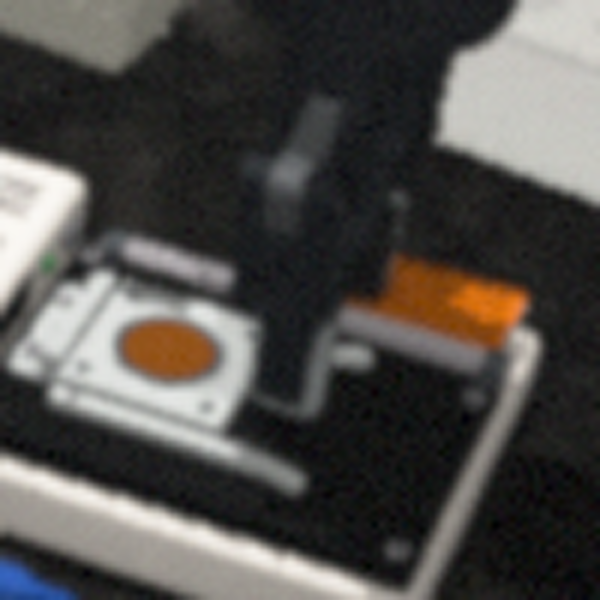

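```bash
python3 - <<'E'
from h import *
p=np.load("stage.npy");W,S,ori=frame(p[:2],p[2])
c=robot.camera("scene"); H,Sa,V=cv2.split(cv2.cvtColor(c["img"],cv2.COLOR_BGR2HSV))
old={**c,"img":cv2.imread("pics/scene0.png")}
for n,k in(("old",old),("now",c)):
    H,Sa,V=cv2.split(cv2.cvtColor(k["img"],cv2.COLOR_BGR2HSV))
    for b in blob(((H>4)&(H<22)&(Sa>100)&(V>60)).astype(np.uint8)*255,60,3000,(375,235,425,268)):
        (q,wh,a)=cv2.fitEllipse(b); print(n,cv2.contourArea(b),q,S(ray(k,q,48)[0]).round(1))
E
```

```text
old 93.5 (406.79833984375, 254.06971740722656) [-37.9  -1.1  48. ]
now 91.0 (387.7899169921875, 247.90557861328125) [-2.9 -0.9 48. ]
```

The scene view puts the mount at −2.9, but it read −37.9 at the start against −35.9 from the top, so corrected it is about −1 mm. One firmer push should make sure it's seated. Then I'll back off, release and check.

```bash
python3 - <<'E'
from h import *
p=np.load("stage.npy");W,S,ori=frame(p[:2],p[2])
def rep(t): print(t,round(robot.get_clock(),2),S(robot.get_ee_pos()).round(2),(robot.get_wrist_force()).round(2))
def amber():
    k=robot.camera("scene"); H,Sa,V=cv2.split(cv2.cvtColor(k["img"],cv2.COLOR_BGR2HSV))
    for b in blob(((H>4)&(H<22)&(Sa>100)&(V>60)).astype(np.uint8)*255,60,3000,(375,235,425,268)):
        print("amber",S(ray(k,cv2.fitEllipse(b)[0],48)[0]).round(2))
for x in(-33,-30,-28):
    s=robot.movel(W(x,-34,38.1),ori,v=15,max_force=28); rep((x,s))
    if s: break
robot.pause(.3); rep("hold"); amber()
E
```

```text
(-33, False) 10.67 [-36.31 -33.84  38.07] [-18.44  -3.51  28.14]
(-30, False) 11.02 [-36.13 -33.84  37.82] [-34.9   -7.12  41.83]
(-28, False) 11.3 [-36.05 -33.8   37.67] [-43.51  -9.46  51.83]
hold 11.6 [-36.05 -33.79  37.66] [-44.7   -9.71  50.77]
amber [-2.79 -0.76 48.  ]
```

It's rigidly stalled at −36 mm under 45 N, which means it's against the stop. Now back off 4 mm with the bar still down, then lift straight up.

```bash
python3 - <<'E'
from h import *
p=np.load("stage.npy");W,S,ori=frame(p[:2],p[2])
def rep(t): print(t,round(robot.get_clock(),2),S(robot.get_ee_pos()).round(2),(robot.get_wrist_force()).round(2))
robot.movel(W(-40,-34,38),ori,v=20); rep("back")
robot.movel(W(-40,-34,62),ori,v=25); rep("up")
robot.movel(W(-40,-34,120),ori,v=80)
robot.movep([370,90,240],ori); robot.movel([300,140,240],v=200); robot.pause(.3); rep("clear")
for n,r in(("scene",(350,190,450,290)),("top",(300,260,440,400))):
    k=robot.camera(n); H,Sa,V=cv2.split(cv2.cvtColor(k["img"],cv2.COLOR_BGR2HSV))
    for b in blob(((H>4)&(H<22)&(Sa>100)&(V>60)).astype(np.uint8)*255,60,300,(340,235,425,370)):
        print(n,"amber",S(ray(k,cv2.fitEllipse(b)[0],48)[0]).round(2))
    x0,y0,x1,y1=r; cv2.imwrite(f"pics/{n}9.png",cv2.resize(k["img"][y0:y1,x0:x1],(400,400),interpolation=cv2.INTER_CUBIC))
cv2.imwrite("pics/end.png",np.hstack([cv2.imread(f"pics/{n}9.png") for n in("scene","top")]))
E
```

```text
back 12.4 [-38.55 -34.03  38.6 ] [ 4.31  1.54 10.16]
up 13.51 [-40.09 -33.99  61.88] [ 0.18  0.01 -0.36]
clear 16.01 [-228.58   53.5   239.83] [ 0.33 -0.21  0.15]
scene amber [-2.69 -0.6  48.  ]
scene amber [-41.54 -56.63  48.  ]
top amber [-0.51 -0.48 48.  ]
```

View pics/end.png

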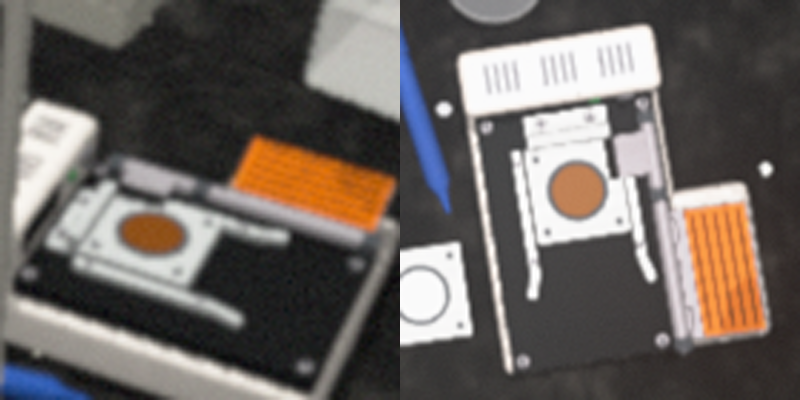

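The pictures show the mount seated against the stop, square between the rails, with the nose on its edge at top crop (632,155). The top view reads x = −0.5 mm and y = −0.5 mm. The spare, pen and dish look undisturbed.

```bash
python3 -c "
from cell import robot
robot.finish_job(); print(robot.get_clock())"
```

```text
the job is handed in; nothing more can be done
the job is handed in; nothing more can be done
```

The mount is loaded and clamped, and the job is handed in at about 16 s on the clock; no verdict was reported. I held the thumb bar down with one fingertip and pushed the mount under the nose with the other. It stalled rigidly at the stop under about 45 N. I then backed off, let the bar come up and moved clear.

**Last checks:**
- **Position:** the top view puts the mount at stage x = −0.5 mm, y = −0.5 mm. It lies square between the rails, with the nose resting on its edge.
- **Disagreement:** the scene camera reads x = −2.7 mm. It was 2 mm low compared with the top view before the move too, so I took this as a calibration offset; corrected, it gives about −0.7 mm.
- **Robot clear:** the wrist force was close to zero after moving away.
- **Other items:** the spare mount, pen and dish look unmoved in the parts the final crops show. I did not measure them.
- **Not measured:** the clip angle and clamp force can't be read directly, so I judged both only from the pictures. The nose clearly rests on the mount and the bar has come up.

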